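# Lock the packed cartons in the bench lock box

## Task

Put away the batch: slide the lock box's clear cover fully open if it is not, stand every red carton upright on the floor of the bay, slide the cover fully shut over them, then turn both red quarter-turn fasteners clockwise until they drop into their locked detents. Also stand the white sample carton on the bench midway between the scale and the brass weight, centred on the line between them, turned so that its length lies square across that line. Do not push the scale, the weight, the cup or the screwdriver about.

Things in the scene. Friction and masses are not known exactly. Their poses are not given: they have to be found in the camera images.
- magazine: fixed grey open-topped bay, with a white housing on its +y side (y 106 to 324 mm, 172 mm wide, 62 high) where the open cover is parked. Origin at bench level under the bay's centre; z up, x roughly away from the robot. Bay inside 160 (x) x 200 mm (y) about the origin; floor 6 mm, rim 62 mm above the bench; walls 6 mm. Four cartons fit two by two, long sides along its x
- bay_floor (a point): centre of the bay's floor, top surface
- red0: red closed cardboard carton, a rigid box 60 (its x) x 35 (its y) x 45 mm high, 80 g or so; origin at the centre of its underside, z up; white band near the top. May be absent
- red1: red closed cardboard carton, a rigid box 60 (its x) x 35 (its y) x 45 mm high, 80 g or so; origin at the centre of its underside, z up; white band near the top. May be absent
- red2: red closed cardboard carton, a rigid box 60 (its x) x 35 (its y) x 45 mm high, 80 g or so; origin at the centre of its underside, z up; white band near the top. May be absent
- red3: red closed cardboard carton, a rigid box 60 (its x) x 35 (its y) x 45 mm high, 80 g or so; origin at the centre of its underside, z up; white band near the top. May be absent
- sample: white sample closed cardboard carton, a rigid box 60 (its x) x 35 (its y) x 45 mm high, 80 g or so; origin at the centre of its underside, z up; blue band near the top. Same size as the red ones
- scale: black pocket scale 90 x 90 mm, 18 mm high, steel pan on top, loose, 0.5 kg; origin at the centre of its underside. The brass weight always stands 220 mm from it along its -y axis. A reference: leave it where it is. The sample's x axis must lie along the scale's x axis, either way round
- weight: brass check weight, round, 40 mm across, 58 mm high, loose, 0.5 kg; origin at the centre of its underside. A reference: leave it where it is
- cup: white plastic cup on the far left, 72 mm across, 80 mm high; a bystander
- driver: screwdriver lying to the right of the lock box; a bystander
- cover (a joint): sliding clear cover, 172 x 212 mm, 5 mm thick, underside 63 mm above the bench; 0 = fully shut over the bay, grows to 0.21 m (fully open) as it slides along the lock box's +y; starts from 0.08 to 0.21. Slides with about 3 N of friction and stays where it is left; a firm stop at each end
- cover_grip (a point): grip point of the cover's black handle, a rib 60 mm long along the lock box's x, 12 mm thick in its y, rising from the cover's top (68 mm above the bench) to 102 mm; this point is on its middle, 92 mm above the bench. Moves with the cover
- lock_a (a joint): the nearer red quarter-turn fastener, on the cover: 0 = handle along the lock box's y (unlocked), grows as it is turned clockwise seen from above, pi/2 = handle along the lock box's x, locked. An over-centre spring of up to 0.25 N m returns it to 0 if let go below 0.7 and draws it home into its detent beyond 1.1. The green pin beside it, 6 mm proud at 0, sinks flush at pi/2
- lock_b (a joint): the farther red quarter-turn fastener, on the cover: 0 = handle along the lock box's y (unlocked), grows as it is turned clockwise seen from above, pi/2 = handle along the lock box's x, locked. An over-centre spring of up to 0.25 N m returns it to 0 if let go below 0.7 and draws it home into its detent beyond 1.1. The green pin beside it, 6 mm proud at 0, sinks flush at pi/2
- lock_a_grip (a point): nearer fastener's grip point, on its vertical axis, 95 mm above the bench. The handle is a bar 44 mm long, 12 mm thick, from 80 to 106 mm above the bench; the cover's top below it is at 68 mm. Rides on the cover; the two axes are 110 mm apart
- lock_b_grip (a point): farther fastener's grip point, on its vertical axis, 95 mm above the bench. The handle is a bar 44 mm long, 12 mm thick, from 80 to 106 mm above the bench; the cover's top below it is at 68 mm. Rides on the cover; the two axes are 110 mm apart

How it is judged:
By the outcome, as a careful person would: the job done as asked, in the order asked, and still so for the second after the job is handed in, with the robot touching nothing.
Of red0, red1, red2, red3 only 2 to 4 are there at a start; the rules pass over those that are not, and their reading is None.
At some moment in a run one of red0, red1, red2, red3, sample may be knocked a few centimetres aside while the robot is not near it.
Once in a run the grip may slacken for a moment while it holds something.
It also fails if it takes over 210 s, if anything falls off the work surface, if the arm or the gripper's body presses on something with over 40 N, if the wrist force passes 120 N, or if a joint passes its speed limit or range.

## Robot

A 6-joint arm with a two-finger parallel gripper is mounted at the origin on the work surface. World frame = base frame: x ahead of the robot, y to its left, z up, the work surface at z = 0. Lengths are in mm, angles in rad, forces in N, time in s.
With the tool pointing down it reaches from about 350 to 875 mm from the base axis. Payload 15.5 kg.
Tool frame: the origin (TCP) lies on the centre line of the jaws, within the pads' length; the fingertips stand 19 mm ahead of it and the grasp point (between the pads) is the TCP (tcp_to_tips is the distance from the TCP to the fingertips, in mm); z points along the fingers, y is the line along which they close (so a half turn about z gives the same grasp; the last joint's range is limited). The gripper opens to 85 mm and grips with 20 to 120 N. Pads are 22 mm wide; open, the fingers measure 114 mm over their backs; the gripper's body (76 mm by 85 mm) begins 54 mm behind the grasp point. The pads swing forward as they close: fully open they stand 13 mm farther back than shut.
Start: joints at [-1.437, 0.494, 1.345, -0, 1.302, -0.096], TCP at [142.365, -608.571, 250.277] pointing down, gripper open.
Joint ranges: [-2.91, 2.91], [-0.82, 2.16], [0.22, 2.67], [-1.22, 4.37], [0.12, 2.79], [-3.08, 3.08]. Speed limits (rad/s): [1.89, 1.89, 2.57, 3.01, 3.01, 3.01].

## Interface

Orientations are given as a rotation vector (axis times angle).
In Python, from workcell import * gives the robot as it stands.
- The arm moves only by the tool apply_moves, never from a script. Its argument "targets" is a list of rows, each a list of 5 numbers: the shift along the world's x, y, z in m, then the turn about the world's z in rad, then the opening, from 0 (shut) to 1 (fully open). In form: [[x, y, z, yaw, grip], ...]. A call has 1 to 12 rows; each row is the pose to reach, as a shift and turn from the pose commanded when the call began; what a row does not reach only later rows make up. A row lasts 1/12 s, in which the tool goes at most 41.7 mm and 7.16 degrees, less where a joint would pass 70% of its speed; a pose out of reach is approached as far as the arm can. A call with a gripper value outside its range is refused whole. The fingers move at their own pace and stop on an object; "force" is the grip in N (left out, the last holds). Time passes only in rows, so rows that repeat a pose let the fingers close. It gives the time, the measured TCP pose, the force, the opening and the grip force at its end, in the units of the state.
- sense(): the state, without advancing time (a new reading comes with each control period).
- camera(name): name is "scene" or "top" or "wrist"; returns (picture, depth): 400x640x3 uint8, red, green, blue; 400x640 float32, mm along the optical axis (not along the pixel's ray), 0 where there is no reading.
- get_calibration(name): a dict with "fx", "fy", "cx", "cy" (pixels), "R" (3x3) and "t" (3): a world point X has camera coordinates R X + t. Camera axes: x right, y down, z forward; pixel columns grow to the right and rows downward; lengths in mm; the calibration is good to about 2 mm. The wrist camera is an equidistant fisheye: a pixel r from the principal point sees the ray r / f radians off the axis. A picture is of the moment at which its call begins: read the wrist's pose just before it. get_calibration takes no time and is no camera call; for the wrist camera it gives the pose at the moment of the call.
- job_done(): hands the job in; it is judged then, once.
Trained networks look in the newest picture that a camera, given by its name, has taken for a name from the list of things; names that differ only in an ending like _2 or _b are one class to them, and where a whole thing is asked for, a point or a joint stands for the part that bears it (a point fixed in the world has none). Each returns a list of dicts, best first, with "conf" (0 to 1); they miss things now and then, are a little off and sometimes report something else, mostly with a low value. They report only what shows in the picture. A call takes as long as a camera call.
- regions_of(label, camera): "mask" (400x640 bool, what is visible of it) and "pixel" ([row, column] in pixels, amid what is visible of it).
The state is a dict: "t": time; "q": joint angles; "qd": joint speeds; "joint_torque": joint torques, N m; "eef_pos": TCP position; "eef_rot": TCP orientation; "ft_force": force on the tool from outside, world axes, zero at the start; "torque": the same for the moment, N m; "finger_gap": finger opening in mm; "grasp_force": force on a finger pad.
Only numpy, scipy, OpenCV 4.12 (cv2) and the standard library are available. Lean on these libraries where they do the work, as an engineer would, in place of code of your own. Each camera call takes 0.05 s, during which the arm holds its last target. There are 200 camera calls.

## Working session

There is one attempt and no reset: what is moved stays moved. The work goes in short steps, Python scripts to look and compute and a tool call to move; the robot and the scene stay as the last step left them, time stands still between calls to the robot, and variables do not carry over. Pictures are saved under pics/ and viewed, at most 14 in all, crops included, and the job is handed in when it is done.

Besides the shell and the picture viewer there is one more tool, called after ">>>" as name(argument=value, ...) on one line, values as JSON. apply_moves: Moves the arm, as the interface text tells. Its arguments: {"type":"object","properties":{"targets":{"type":"array"},"force":{"type":"number"}},"required":["targets"]}

```bash
mkdir -p pics; ls
cat > h.py <<'E'
from workcell import *
import numpy as np, cv2
def save(name,img): cv2.imwrite('pics/'+name+'.png',cv2.cvtColor(np.ascontiguousarray(img),cv2.COLOR_RGB2BGR))
def cloud(depth,cal,mask=None):
    m=(depth>0) if mask is None else (mask&(depth>0))
    v,u=np.nonzero(m); z=depth[v,u].astype(float)
    P=np.c_[(u-cal['cx'])/cal['fx']*z,(v-cal['cy'])/cal['fy']*z,z]
    return (P-np.array(cal['t']))@np.array(cal['R']), v,u
E
python3 - <<'E'
from h import *
for n in ("top","scene"):
    p,d=camera(n); save(n+'0',p); c=get_calibration(n); print(n,{k:np.round(v,3).tolist() for k,v in c.items()})
    np.savez(n+'0.npz',p=p,d=d)
    for l in ("red0","sample","scale","weight","cover_grip","lock_a","magazine","cup","driver"):
        for r in regions_of(l,n):
            if r['conf']<.25: continue
            X,v,u=cloud(d,c,r['mask'])
            if len(X): 
                t=X[X[:,2]>np.percentile(X[:,2],97)-6]
                rc=cv2.minAreaRect(t[:,:2].astype(np.float32))
                print(n,l,round(r['conf'],2),np.round(r['pixel']),len(X),'zmax',np.round(np.percentile(X[:,2],[3,97])),'toprect',np.round(rc[0]),np.round(rc[1]),round(rc[2],1))
print(sense()['eef_rot'])
E
```

```text
pics
top {'fx': 506.129, 'fy': 506.129, 'cx': 322.122, 'cy': 196.683, 'R': [[0.009, -1.0, 0.001], [-0.999, -0.009, -0.053], [0.053, -0.001, -0.999]], 't': [1.769, 540.981, 1362.177]}
top red0 0.88 [238. 180.] 411 zmax [ 2. 50.] toprect [427. 391.] [35. 59.] 76.6
top red0 0.86 [245. 222.] 387 zmax [ 0. 51.] toprect [409. 270.] [59. 35.] 27.2
top red0 0.81 [190. 196.] 409 zmax [ 0. 50.] toprect [546. 350.] [35. 59.] 87.2
top red0 0.79 [235. 312.] 274 zmax [41. 51.] toprect [440.  26.] [34. 57.] 81.0
top red0 0.64 [145. 371.] 116 zmax [ 77. 110.] toprect [ 665. -117.] [41. 11.] 86.3
top sample 0.78 [236. 269.] 307 zmax [37. 51.] toprect [430. 143.] [58. 35.] 28.3
top scale 0.95 [247. 377.] 1122 zmax [13. 25.] toprect [ 404. -141.] [89. 89.] 8.7
top weight 0.7 [238. 455.] 203 zmax [11. 60.] toprect [ 438. -359.] [23. 21.] 89.9
top cover_grip 0.62 [167. 351.] 5368 zmax [ 63. 103.] toprect [613. -71.] [128. 122.] 86.2
top cover_grip 0.36 [165. 342.] 11361 zmax [ 3. 77.] toprect [615. -56.] [421. 180.] 85.8
top lock_a 0.7 [147. 371.] 77 zmax [ 82. 111.] toprect [ 664. -116.] [38.  9.] 84.1

[... 1148 characters left out ...]
65. 103.] toprect [616. -71.] [131. 124.] 84.6
scene lock_a 0.71 [225. 299.] 136 zmax [ 72. 107.] toprect [ 557. -111.] [40. 12.] 85.1
scene magazine 0.61 [241. 318.] 8134 zmax [ 2. 93.] toprect [615. -71.] [131. 125.] 84.6
scene magazine 0.32 [239. 332.] 145 zmax [ 70. 107.] toprect [ 667. -117.] [44. 13.] 82.1
scene cup 0.86 [171. 409.] 471 zmax [ 5. 80.] toprect [696. 400.] [75. 67.] 84.1
scene driver 0.73 [240. 330.] 137 zmax [ 71. 107.] toprect [ 666. -118.] [12. 42.] 2.4
scene driver 0.64 [314. 251.] 446 zmax [10. 27.] toprect [ 592. -385.] [21. 94.] 81.1
scene driver 0.57 [235. 248.] 664 zmax [ 5. 21.] toprect [ 405. -142.] [89. 92.] 10.1
[3.12082987e+00 3.60219555e-01 1.26241606e-05]
```

View pics/top0.png

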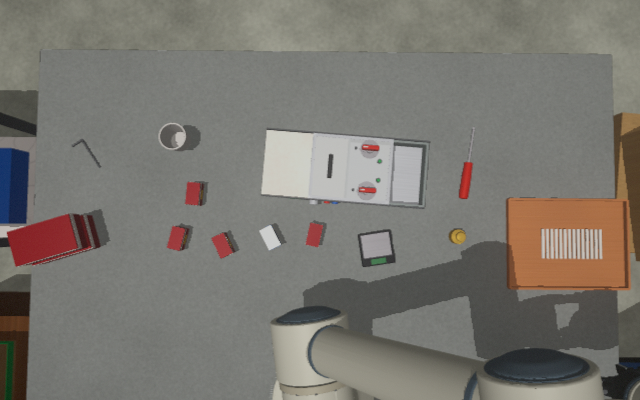

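View pics/scene0.png

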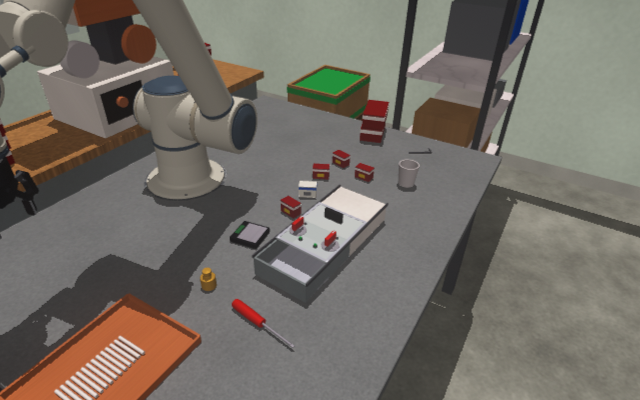

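The top picture shows four upright red cartons at columns 180, 196, 222 and 315, and the sample at 269. The cover is partly open, with its handle at (166,331). I'll fit the box pose next.

Run:
```python
from h import *
c=None
for n in ("top","scene"):
    f=np.load(n+'0.npz'); c=get_calibration(n); X,v,u=cloud(f['d'],c)
    rgb=f['p'][v,u].astype(int); zo=5 if n=="top" else 1.5
    z=X[:,2]-zo
    roi=(X[:,0]>480)&(X[:,0]<740)&(X[:,1]>-310)&(X[:,1]<200)
    def rect(m,s):
        q=X[roi&m]; r=cv2.minAreaRect(q[:,:2].astype(np.float32)); print(n,s,len(q),np.round(r[0],1),np.round(r[1],1),round(r[2],1))
    red=(rgb[:,0]>120)&(rgb[:,1]<80)
    rect((z>52)&(z<75),'top62'); rect((z>96)&~red&(X[:,1]<0)&(X[:,1]>-60),'rib')
    for lo,hi in((500,610),(610,720)): rect((z>98)&red&(X[:,0]>lo)&(X[:,0]<hi),'lock')
    rect((z>0)&(z<12)&(X[:,1]<-200)&(X[:,0]>540)&(X[:,0]<680)&(X[:,1]>-262),'floor')
    r=roi&(z>98); print([ (np.round(X[r&(X[:,1]>a)&(X[:,1]<a+20)].mean(0)),(r&(X[:,1]>a)&(X[:,1]<a+20)).sum()) for a in range(-140,60,20) if (r&(X[:,1]>a)&(X[:,1]<a+20)).any()])
    cols=[(np.round(np.median(z[roi&(abs(X[:,0]-610)<4)&(abs(X[:,1]-y)<5)])) if (roi&(abs(X[:,0]-610)<4)&(abs(X[:,1]-y)<5)).any() else None) for y in range(-290,180,10)]
    print(cols)
```

```text
top top62 8797 [615.3 -53.4] [430.3 181. ] 85.8
top rib 67 [617.3 -13.4] [11.2 56.9] 85.0
top lock 48 [ 555.1 -107.6] [40.5 11. ] 86.5
top lock 50 [ 664.2 -116. ] [39.4  9.4] 84.5
top floor 736 [ 611. -231.] [ 61.3 138. ] 89.7
[(array([ 626., -128.,  107.]), np.int64(46)), (array([ 616., -111.,  107.]), np.int64(64)), (array([590., -95., 107.]), np.int64(33)), (array([635., -20., 104.]), np.int64(1)), (array([621., -14., 105.]), np.int64(36))]
[np.float64(-4.0), np.float64(-5.0), np.float64(56.0), np.float64(24.0), np.float64(1.0), np.float64(-2.0), np.float64(1.0), np.float64(1.0), np.float64(1.0), np.float64(2.0), np.float64(2.0), np.float64(5.0), np.float64(65.0), np.float64(64.0), np.float64(61.0), np.float64(65.0), np.float64(65.0), np.float64(63.0), np.float64(63.0), np.float64(63.0), np.float64(63.0), np.float64(64.0), np.float64(64.0), np.float64(63.0), np.float64(63.0), np.float64(63.0), np.float64(62.0), np.float64(82.0), np.float64(95.0), np.float64(64.0), np.float64(63.0), np.float64(65.0), np.float64(63.0), np.float64(59.0), np.float64(56.0), np.float64(58.0), np.float64
[... 704 characters left out ...]
.float64(58.0), None, None, None, np.float64(4.0), np.float64(3.0), np.float64(4.0), np.float64(4.0), np.float64(5.0), np.float64(63.0), np.float64(35.0), np.float64(63.0), np.float64(35.0), np.float64(64.0), np.float64(66.0), np.float64(65.0), np.float64(65.0), np.float64(67.0), np.float64(66.0), np.float64(66.0), np.float64(66.0), np.float64(65.0), np.float64(66.0), np.float64(66.0), np.float64(77.0), np.float64(98.0), None, None, None, np.float64(67.0), np.float64(67.0), np.float64(61.0), np.float64(60.0), np.float64(60.0), np.float64(60.0), np.float64(59.0), np.float64(59.0), np.float64(59.0), np.float64(61.0), np.float64(59.0), np.float64(59.0), np.float64(60.0), np.float64(60.0), None]
```

>>> apply_moves(targets=[[0.475,0.594,-0.05,-0.303,1],[0.475,0.594,-0.05,-0.303,1],[0.475,0.594,-0.05,-0.303,1],[0.475,0.594,-0.05,-0.303,1],[0.475,0.594,-0.05,-0.303,1],[0.475,0.594,-0.05,-0.303,1],[0.475,0.594,-0.05,-0.303,1],[0.475,0.594,-0.05,-0.303,1],[0.475,0.594,-0.05,-0.303,0.5],[0.475,0.594,-0.05,-0.303,0.5],[0.475,0.594,-0.05,-0.303,0.5],[0.475,0.594,-0.05,-0.303,0.5]])

```text
t: 2.0
eef_pos: [454.4, -217.9, 217.7]
eef_rot: [3.139, -0.115, 0.001]
ft_force: [1.0, -0.8, -0.6]
finger_gap: 42.8
grasp_force: 0.0
```

>>> apply_moves(targets=[[0.163,0.204,-0.018,0,0.5],[0.163,0.204,-0.018,0,0.5],[0.163,0.204,-0.018,0,0.5],[0.163,0.204,-0.018,0,0.5],[0.163,0.204,-0.018,0,0.5],[0.163,0.204,-0.018,0,0.5],[0.163,0.204,-0.018,0,0.5],[0.163,0.204,-0.018,0,0.5],[0.163,0.204,-0.018,0,0.5]])

```text
t: 2.75
eef_pos: [616.3, -15.3, 199.2]
eef_rot: [3.139, -0.113, -0.001]
ft_force: [0.5, 0.4, -0.0]
finger_gap: 42.6
grasp_force: 0.0
```

Run:
```python
from h import *
s=sense(); c=get_calibration("wrist"); p,d=camera("wrist"); save('w1',p); np.savez('w1.npz',p=p,d=d)
print(s['eef_pos'],s['eef_rot'],{k:np.round(v,3).tolist() for k,v in c.items()})
```

```text
[616.29304502 -15.29042029 199.22845754] [ 3.13940819e+00 -1.12765801e-01 -8.31930139e-04] {'fx': 309.707, 'fy': 309.707, 'cx': 315.168, 'cy': 198.41, 'R': [[-0.071, -0.998, -0.0], [-0.956, 0.067, 0.286], [-0.285, 0.021, -0.958]], 't': [27.253, 567.366, 507.093]}
```

View pics/w1.png

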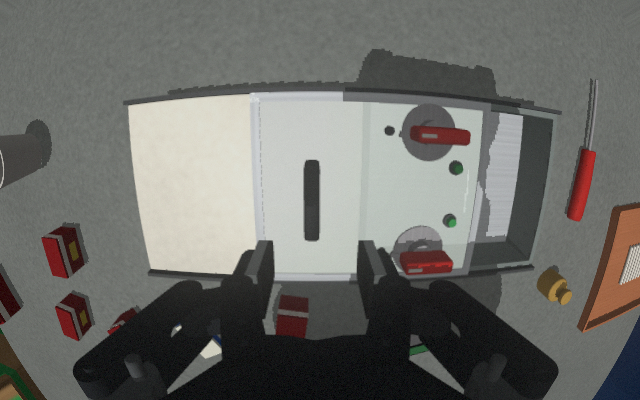

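The wrist view shows the handle at column 312, centred between the jaws and aligned with them. Next I descend and grip.

>>> apply_moves(targets=[[0.001,0.001,-0.04,0,0.5],[0.001,0.001,-0.08,0,0.5],[0.001,0.001,-0.106,0,0.5],[0.001,0.001,-0.106,0,0.5],[0.001,0.001,-0.106,0,0.0],[0.001,0.001,-0.106,0,0.0],[0.001,0.001,-0.106,0,0.0],[0.001,0.001,-0.106,0,0.0],[0.001,0.001,-0.106,0,0.0],[0.001,0.001,-0.106,0,0.0]], force=60)

```text
t: 3.63
eef_pos: [618.3, -15.2, 95.9]
eef_rot: [3.139, -0.115, 0.005]
ft_force: [-2.9, -2.2, 9.3]
finger_gap: 10.9
grasp_force: 59.6
```

>>> apply_moves(targets=[[0.0015,0.02,0,0,0],[0.003,0.04,0,0,0],[0.0044,0.06,0,0,0],[0.0058,0.08,0,0,0],[0.0073,0.1,0,0,0],[0.008,0.108,0,0,0],[0.0082,0.112,0,0,0],[0.0085,0.115,0,0,0],[0.0085,0.115,0,0,0]])

```text
t: 4.38
eef_pos: [626.8, 101.0, 95.9]
eef_rot: [-3.139, 0.114, -0.005]
ft_force: [-2.2, 3.2, 8.7]
finger_gap: 11.1
grasp_force: 59.8
```

>>> apply_moves(targets=[[0.0002,0.002,0.002,0,0],[0.0003,0.004,0.002,0,0],[0.0004,0.006,0.002,0,0],[0.0004,0.006,0.002,0,0]])

```text
t: 4.72
eef_pos: [626.9, 103.4, 96.0]
eef_rot: [3.135, -0.114, 0.002]
ft_force: [6.3, -26.7, -16.1]
finger_gap: 10.9
grasp_force: 63.6
```

>>> apply_moves(targets=[[0,-0.004,0,0,0.0],[0,-0.004,0,0,0.4],[0,-0.004,0,0,0.4],[0,-0.004,0,0,0.4],[0,-0.004,0.04,0,0.5],[-0.02,-0.014,0.08,-0.05,1],[-0.06,-0.03,0.08,-0.09,1],[-0.1,-0.045,0.08,-0.09,1],[-0.14,-0.06,0.08,-0.09,1],[-0.186,-0.078,0.08,-0.09,1],[-0.186,-0.078,0.08,-0.09,1],[-0.186,-0.078,0.08,-0.09,1]], force=30)

```text
t: 5.72
eef_pos: [436.7, 27.8, 176.2]
eef_rot: [3.131, -0.257, -0.002]
ft_force: [0.4, -0.0, 0.1]
finger_gap: 85.3
grasp_force: 0.0
```

```bash
cat >> h.py <<'E'
from scipy.spatial.transform import Rotation as Ro
def wcloud(d,c,mask):
    v,u=np.nonzero(mask&(d>0)); z=d[v,u].astype(float)
    a=(u-c['cx'])/c['fx'];b=(v-c['cy'])/c['fy'];r=np.hypot(a,b)+1e-9;t=np.tan(r)/r
    P=np.c_[a*t*z,b*t*z,z]
    return (P-np.array(c['t']))@np.array(c['R'])
def look(label,cam="wrist",near=None,name=None,conf=.3):
    s=sense(); c=get_calibration(cam); p,d=camera(cam)
    R=Ro.from_rotvec(s['eef_rot']).as_matrix(); print('tcp',np.round(s['eef_pos'],1),'yaw',round(np.arctan2(R[1,0],R[0,0]),3),'t',s['t'],'gap',s['finger_gap'])
    if name: save(name,p); np.savez(name+'.npz',p=p,d=d)
    for r in regions_of(label,cam):
        if r['conf']<conf: continue
        X=wcloud(d,c,r['mask']) if cam=="wrist" else cloud(d,c,r['mask'])[0]
        if len(X)<20: continue
        zt=np.percentile(X[:,2],95); t=X[X[:,2]>zt-5]
        rc=cv2.minAreaRect(t[:,:2].astype(np.float32)); w,h=rc[1]; a=rc[2]+(90 if h>w else 0); a=(a+90)%180-90
        print(label,round(r['conf'],2),np.round(r['pixel']),'ztop',round(zt),'c',np.round(rc[0],1),'size',np.round([max(w,h),min(w,h)]),'long yaw',round(np.radians(a),3))
E
python3 -c "
from h import *
look('red0',name='w2')"
```

```text
tcp [436.7  27.8 176.2] yaw -0.164 t 5.7167 gap 85.32124888077006
red0 0.91 [241.  48.] ztop 46 c [426.6 392.2] size [62. 37.] long yaw -0.226
red0 0.81 [145.  40.] ztop 47 c [545.7 350.1] size [60. 38.] long yaw -0.06
red0 0.69 [187. 314.] ztop 47 c [439.5  26.4] size [60. 35.] long yaw -0.219
red0 0.57 [246. 113.] ztop 47 c [409.  269.8] size [61. 37.] long yaw 0.46
```

>>> apply_moves(targets=[[0.003,-0.0015,-0.04,-0.03,1],[0.003,-0.0015,-0.08,-0.03,1],[0.003,-0.0015,-0.12,-0.03,1],[0.003,-0.0015,-0.147,-0.03,1],[0.003,-0.0015,-0.147,-0.03,1],[0.003,-0.0015,-0.147,-0.03,0],[0.003,-0.0015,-0.147,-0.03,0],[0.003,-0.0015,-0.147,-0.03,0],[0.003,-0.0015,-0.147,-0.03,0],[0.003,-0.0015,-0.147,-0.03,0],[0.003,-0.0015,-0.147,-0.03,0],[0.003,-0.0015,-0.147,-0.03,0]], force=35)

```text
t: 6.82
eef_pos: [444.3, 26.8, 30.1]
eef_rot: [-3.127, 0.303, -0.005]
ft_force: [-0.7, 2.5, 17.4]
finger_gap: 34.6
grasp_force: 33.1
```

>>> apply_moves(targets=[[0,0,0.04,0,0],[0,0,0.08,0,0],[0,0,0.11,0,0],[0.025,-0.03,0.11,0.04,0],[0.05,-0.06,0.11,0.08,0],[0.075,-0.09,0.11,0.12,0],[0.1,-0.12,0.11,0.12,0],[0.125,-0.15,0.11,0.12,0],[0.15,-0.18,0.11,0.12,0],[0.175,-0.21,0.11,0.12,0],[0.202,-0.241,0.11,0.12,0],[0.202,-0.241,0.11,0.12,0]])

```text
t: 7.82
eef_pos: [649.5, -220.1, 140.1]
eef_rot: [3.136, -0.119, 0.009]
ft_force: [-2.2, -0.3, -0.6]
finger_gap: 34.5
grasp_force: 36.8
```

```bash
python3 -c "
from h import *
look('red0',name='w3')
look('magazine')
print(sense()['ft_force'])"
```

```text
tcp [ 649.5 -220.1  140.1] yaw -0.076 t 7.8167 gap 34.49048204797027
red0 0.76 [356.  40.] ztop 46 c [428.4 230.4] size [123.  59.] long yaw -1.125
red0 0.64 [270. 314.] ztop 156 c [ 648.  -221.1] size [54. 35.] long yaw -0.084
red0 0.61 [340.   8.] ztop 44 c [410.6 379.1] size [40. 15.] long yaw -0.658
tcp [ 645.7 -215.4  139.2] yaw -0.075 t 7.9167 gap 34.62078549133324
magazine 0.97 [214. 155.] ztop 86 c [616.8 -69.7] size [352. 127.] long yaw 1.508
[ 0.31455749  0.66156152 -0.92007024]
```

View pics/w3.png

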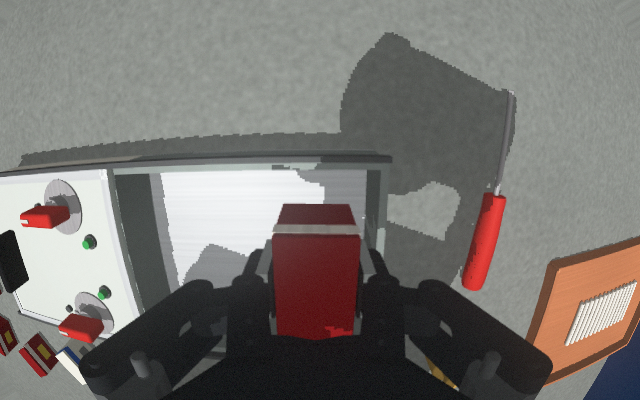

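The picture shows the carton held upright at column 314, with the bay open beneath it. I'll lower it and release with a small opening.

>>> apply_moves(targets=[[0,0,-0.035,0,0],[0,0,-0.07,0,0],[0,0,-0.095,0,0],[0,0,-0.103,0,0],[0,0,-0.103,0,0],[0,0,-0.103,0,0.55],[0,0,-0.103,0,0.55],[0,0,-0.103,0,0.55],[0,0,-0.06,0,0.55],[0,0,-0.02,0,0.55],[0,0,0.02,0,0.55],[0,0,0.02,0,0.55]])

```text
t: 9.02
eef_pos: [648.6, -215.5, 167.7]
eef_rot: [3.135, -0.114, 0.018]
ft_force: [1.3, -1.2, 0.3]
finger_gap: 46.9
grasp_force: 0.0
```

>>> apply_moves(targets=[[-0.237,0.485,0.01,0.563,0.7],[-0.237,0.485,0.01,0.563,0.7],[-0.237,0.485,0.01,0.563,0.7],[-0.237,0.485,0.01,0.563,0.7],[-0.237,0.485,0.01,0.563,0.7],[-0.237,0.485,0.01,0.563,1],[-0.237,0.485,0.01,0.563,1],[-0.237,0.485,0.01,0.563,1],[-0.237,0.485,0.01,0.563,1],[-0.237,0.485,0.01,0.563,1],[-0.237,0.485,0.01,0.563,1],[-0.237,0.485,0.01,0.563,1]])

```text
t: 10.02
eef_pos: [424.6, 236.6, 168.6]
eef_rot: [-3.048, -0.762, -0.002]
ft_force: [1.3, 0.6, 0.1]
finger_gap: 85.3
grasp_force: 0.0
```

```bash
python3 -c "
from h import *
look('red0')
look('sample')"
```

```text
tcp [424.6 236.6 168.6] yaw 0.49 t 10.0167 gap 85.30271952461601
red0 0.95 [190. 274.] ztop 47 c [409.1 270.8] size [60. 35.] long yaw 0.457
red0 0.83 [211. 635.] ztop 39 c [ 611.2 -206.5] size [38. 16.] long yaw 1.017
red0 0.63 [113. 165.] ztop 47 c [427.1 391.8] size [61. 35.] long yaw -0.236
red0 0.58 [ 19. 259.] ztop 47 c [538.2 351.8] size [45. 36.] long yaw -0.086
red0 0.47 [198. 597.] ztop 107 c [563.4   5.5] size [45. 12.] long yaw 1.502
tcp [423.  239.3 168.6] yaw 0.495 t 10.1167 gap 85.50790735680293
sample 0.93 [226. 405.] ztop 47 c [442.8 157.6] size [86. 54.] long yaw 0.853
sample 0.33 [195. 599.] ztop 107 c [563.2   6.1] size [44. 13.] long yaw 1.513
```

>>> apply_moves(targets=[[-0.014,0.031,0,-0.025,1],[-0.014,0.031,-0.04,-0.025,1],[-0.014,0.031,-0.08,-0.025,1],[-0.014,0.031,-0.12,-0.025,1],[-0.014,0.031,-0.137,-0.025,1],[-0.014,0.031,-0.137,-0.025,0.0],[-0.014,0.031,-0.137,-0.025,0],[-0.014,0.031,-0.137,-0.025,0],[-0.014,0.031,-0.137,-0.025,0],[-0.014,0.031,-0.137,-0.025,0],[-0.014,0.031,-0.137,-0.025,0],[-0.014,0.031,-0.137,-0.025,0]])

```text
t: 11.22
eef_pos: [412.9, 266.1, 32.5]
eef_rot: [-3.057, -0.723, -0.005]
ft_force: [1.0, -3.5, 9.1]
finger_gap: 34.9
grasp_force: 34.9
```

>>> apply_moves(targets=[[0,0,0.04,0,0],[0,0,0.08,0,0],[0,0,0.12,-0.05,0],[0.01,-0.03,0.14,-0.1,0],[0.022,-0.068,0.14,-0.2,0],[0.034,-0.106,0.14,-0.3,0],[0.046,-0.144,0.14,-0.4,0],[0.06,-0.182,0.14,-0.5,0],[0.072,-0.22,0.14,-0.537,0],[0.084,-0.258,0.14,-0.537,0],[0.096,-0.296,0.14,-0.537,0],[0.108,-0.334,0.14,-0.537,0]])

```text
t: 12.22
eef_pos: [520.1, -70.3, 172.3]
eef_rot: [3.139, -0.114, 0.003]
ft_force: [1.3, 0.8, -0.1]
finger_gap: 34.4
grasp_force: 35.6
```

>>> apply_moves(targets=[[0.012,-0.037,0,0,0],[0.024,-0.074,0,0,0],[0.036,-0.111,0,0,0],[0.043,-0.13,0,0,0],[0.0465,-0.141,0,0,0],[0.0465,-0.141,-0.02,0,0],[0.0465,-0.141,-0.05,0,0],[0.0465,-0.141,-0.05,0,0]])

```text
t: 12.88
eef_pos: [563.9, -207.7, 117.7]
eef_rot: [-3.137, 0.113, 0.008]
ft_force: [-1.1, 1.0, -0.9]
finger_gap: 34.7
grasp_force: 35.6
```

>>> apply_moves(targets=[[0.003,-0.001,-0.035,0,0],[0.003,-0.001,-0.065,0,0],[0.003,-0.001,-0.08,0,0],[0.003,-0.001,-0.083,0,0],[0.003,-0.001,-0.083,0,0],[0.003,-0.001,-0.083,0,0.55],[0.003,-0.001,-0.083,0,0.55],[0.003,-0.001,-0.083,0,0.55],[0.003,-0.001,-0.045,0,0.55],[0.003,-0.001,-0.005,0,0.55],[0.003,-0.001,0.035,0,0.55],[0.003,-0.001,0.04,0,0.55]])

```text
t: 13.88
eef_pos: [571.9, -211.1, 168.1]
eef_rot: [3.136, -0.113, 0.013]
ft_force: [1.8, 0.3, 0.6]
finger_gap: 47.0
grasp_force: 0.0
```

>>> apply_moves(targets=[[-0.01,0.04,0.02,0,0.55],[-0.02,0.08,0.02,0,0.7],[-0.03,0.12,0.02,-0.05,1],[-0.04,0.16,0.02,-0.1,1],[-0.05,0.2,0.02,-0.16,1],[-0.06,0.24,0.02,-0.16,1],[-0.07,0.28,0.02,-0.16,1],[-0.08,0.32,0.02,-0.16,1],[-0.09,0.36,0.02,-0.16,1],[-0.1,0.4,0.02,-0.16,1],[-0.11,0.44,0.02,-0.16,1],[-0.12,0.48,0.02,-0.16,1]])

```text
t: 14.88
eef_pos: [448.3, 272.0, 181.5]
eef_rot: [-3.12, 0.364, -0.001]
ft_force: [1.1, -1.6, -0.8]
finger_gap: 85.4
grasp_force: 0.0
```

```bash
python3 -c "
from h import *
look('red0')
look('red0','top')"
```

```text
tcp [448.3 272.  181.5] yaw -0.232 t 14.8833 gap 85.4277936193238
red0 0.88 [105. 204.] ztop 47 c [546. 351.] size [60. 36.] long yaw -0.075
red0 0.7 [229. 201.] ztop 47 c [446.7 366.4] size [121.  49.] long yaw -1.214
red0 0.56 [ 29. 628.] ztop 42 c [ 555.1 -202.8] size [33. 29.] long yaw -0.104
red0 0.51 [  2. 618.] ztop 16 c [ 617.1 -208.8] size [41. 12.] long yaw -1.444
tcp [447.6 274.9 181.5] yaw -0.227 t 14.9833 gap 85.38968183772987
red0 0.55 [187. 198.] ztop 50 c [563.7 346.8] size [36. 25.] long yaw 1.259
red0 0.55 [159. 402.] ztop 56 c [ 638.4 -212.7] size [59. 35.] long yaw -0.088
red0 0.54 [185. 405.] ztop 55 c [ 568.5 -209.4] size [60. 35.] long yaw -0.072
```

>>> apply_moves(targets=[[-0.007,0.04,0,0,1],[-0.014,0.08,0,0,1],[-0.0215,0.12,0,0,1],[-0.0215,0.12,-0.04,0,1],[-0.0215,0.12,-0.08,0,1],[-0.0215,0.12,-0.12,0,1],[-0.0215,0.12,-0.15,0,1],[-0.0215,0.12,-0.15,0,0],[-0.0215,0.12,-0.15,0,0],[-0.0215,0.12,-0.15,0,0],[-0.0215,0.12,-0.15,0,0],[-0.0215,0.12,-0.15,0,0]])

```text
t: 16.08
eef_pos: [429.1, 390.5, 33.2]
eef_rot: [-3.118, 0.364, -0.005]
ft_force: [1.6, -2.0, 7.9]
finger_gap: 34.4
grasp_force: 34.6
```

>>> apply_moves(targets=[[0,0,0,0,0],[0,0,0,0,0]])

```text
t: 16.25
eef_pos: [429.1, 390.5, 33.2]
eef_rot: [-3.118, 0.364, -0.005]
ft_force: [2.7, -2.2, 8.2]
finger_gap: 34.1
grasp_force: 34.7
```

>>> apply_moves(targets=[[0,0,0.04,0,0],[0,0,0.08,0,0],[0,0,0.12,0.05,0],[0.015,-0.033,0.14,0.1,0],[0.031,-0.07,0.14,0.159,0],[0.047,-0.107,0.14,0.159,0],[0.063,-0.144,0.14,0.159,0],[0.079,-0.181,0.14,0.159,0],[0.095,-0.218,0.14,0.159,0],[0.111,-0.255,0.14,0.159,0],[0.127,-0.292,0.14,0.159,0],[0.143,-0.329,0.14,0.159,0]])

```text
t: 17.25
eef_pos: [571.5, 58.8, 172.8]
eef_rot: [-3.139, 0.115, -0.004]
ft_force: [0.4, 1.0, -0.3]
finger_gap: 34.4
grasp_force: 35.9
```

>>> apply_moves(targets=[[0.016,-0.037,0,0,0],[0.032,-0.074,0,0,0],[0.048,-0.111,0,0,0],[0.064,-0.148,0,0,0],[0.074,-0.168,0,0,0],[0.079,-0.1765,0,0,0],[0.079,-0.1765,-0.02,0,0],[0.079,-0.1765,-0.05,0,0],[0.079,-0.1765,-0.05,0,0],[0.079,-0.1765,-0.05,0,0]])

```text
t: 18.08
eef_pos: [648.9, -114.8, 121.1]
eef_rot: [-3.139, 0.114, 0.003]
ft_force: [0.3, 0.1, 0.2]
finger_gap: 34.8
grasp_force: 35.8
```

>>> apply_moves(targets=[[0.001,0,-0.035,0,0],[0.001,0,-0.065,0,0],[0.001,0,-0.08,0,0],[0.001,0,-0.083,0,0],[0.001,0,-0.083,0,0],[0.001,0,-0.083,0,0.55],[0.001,0,-0.083,0,0.55],[0.001,0,-0.083,0,0.55],[0.001,0,-0.045,0,0.55],[0.001,0,-0.005,0,0.55],[0.001,0,0.035,0,0.55],[0.001,0,0.06,0,0.55]])

```text
t: 19.08
eef_pos: [651.9, -115.8, 185.8]
eef_rot: [3.138, -0.115, 0.007]
ft_force: [2.0, -0.7, 0.6]
finger_gap: 47.0
grasp_force: 0.0
```

>>> apply_moves(targets=[[-0.008,0.04,0,0,0.55],[-0.016,0.08,0,0,0.7],[-0.025,0.12,0,0,1],[-0.033,0.16,0,0,1],[-0.041,0.2,0,0,1],[-0.05,0.24,0,0,1],[-0.058,0.28,0,0,1],[-0.067,0.32,0,0,1],[-0.075,0.36,0,0,1],[-0.083,0.4,0,0,1],[-0.092,0.43,0,0,1],[-0.092,0.43,0,0,1]])

```text
t: 20.08
eef_pos: [556.9, 319.9, 181.6]
eef_rot: [-3.138, 0.108, -0.001]
ft_force: [-1.1, -0.2, 0.2]
finger_gap: 85.6
grasp_force: 0.0
```

```bash
python3 -c "
from h import *
look('red0')
look('red0','top')"
```

```text
tcp [556.9 319.9 181.6] yaw -0.069 t 20.0833 gap 85.56334421718898
red0 0.82 [109. 636.] ztop 53 c [643.7 -96.7] size [53. 48.] long yaw 0.451
red0 0.6 [199. 280.] ztop 47 c [546.9 350.9] size [60. 35.] long yaw -0.077
tcp [558.3 315.6 181.4] yaw -0.071 t 20.1833 gap 85.56522530190273
red0 0.84 [190. 403.] ztop 56 c [ 569. -209.] size [59. 35.] long yaw -0.014
red0 0.75 [161. 404.] ztop 55 c [ 637.1 -211.7] size [57. 33.] long yaw -0.073
red0 0.7 [158. 368.] ztop 56 c [ 648.7 -115.5] size [59. 34.] long yaw -0.038
```

>>> apply_moves(targets=[[-0.011,0.0345,0,0,1],[-0.011,0.0345,0,0,1],[-0.011,0.0345,-0.04,0,1],[-0.011,0.0345,-0.08,0,1],[-0.011,0.0345,-0.12,0,1],[-0.011,0.0345,-0.15,0,1],[-0.011,0.0345,-0.15,0,1],[-0.011,0.0345,-0.15,0,0],[-0.011,0.0345,-0.15,0,0],[-0.011,0.0345,-0.15,0,0],[-0.011,0.0345,-0.15,0,0],[-0.011,0.0345,-0.15,0,0]])

```text
t: 21.28
eef_pos: [548.9, 349.4, 33.0]
eef_rot: [-3.138, 0.115, -0.005]
ft_force: [0.4, -1.9, 11.8]
finger_gap: 34.4
grasp_force: 34.7
```

>>> apply_moves(targets=[[0,0,0,0,0],[0,0,0,0,0]])

```text
t: 21.45
eef_pos: [548.9, 349.4, 33.0]
eef_rot: [-3.138, 0.115, -0.005]
ft_force: [-0.6, -1.8, 11.0]
finger_gap: 34.4
grasp_force: 34.7
```

>>> apply_moves(targets=[[0,0,0.04,0,0],[0,0,0.08,0,0],[0,0,0.12,0,0],[0.002,-0.035,0.14,0,0],[0.004,-0.073,0.14,0,0],[0.006,-0.112,0.14,0,0],[0.008,-0.151,0.14,0,0],[0.01,-0.19,0.14,0,0],[0.013,-0.229,0.14,0,0],[0.015,-0.268,0.14,0,0],[0.017,-0.307,0.14,0,0],[0.02,-0.346,0.14,0,0]])

```text
t: 22.45
eef_pos: [567.6, 1.1, 172.0]
eef_rot: [3.139, -0.115, 0.003]
ft_force: [0.1, -0.4, -0.5]
finger_gap: 34.8
grasp_force: 35.9
```

>>> apply_moves(targets=[[0.002,-0.038,0,0,0],[0.004,-0.076,0,0,0],[0.006,-0.1,0,0,0],[0.006,-0.113,0,0,0],[0.006,-0.113,-0.02,0,0],[0.006,-0.113,-0.05,0,0],[0.006,-0.113,-0.05,0,0],[0.006,-0.113,-0.05,0,0]])

```text
t: 23.12
eef_pos: [573.0, -109.3, 120.7]
eef_rot: [-3.139, 0.114, 0.004]
ft_force: [0.8, -0.4, 0.1]
finger_gap: 34.4
grasp_force: 35.8
```

>>> apply_moves(targets=[[0.001,0,-0.035,0,0],[0.001,0,-0.065,0,0],[0.001,0,-0.08,0,0],[0.001,0,-0.083,0,0],[0.001,0,-0.083,0,0],[0.001,0,-0.083,0,0.55],[0.001,0,-0.083,0,0.55],[0.001,0,-0.083,0,0.55],[0.001,0,-0.045,0,0.55],[0.001,0,-0.005,0,0.55],[0.001,0,0.035,0,0.55],[0.001,0,0.06,0,0.55]])

```text
t: 24.12
eef_pos: [575.7, -110.2, 185.3]
eef_rot: [3.138, -0.115, 0.006]
ft_force: [0.6, -0.1, 0.7]
finger_gap: 47.0
grasp_force: 0.0
```

>>> apply_moves(targets=[[0.01,0.038,0,0,0.55],[0.018,0.076,0,0,0.55],[0.028,0.114,0,0,0.55],[0.037,0.152,0,0,0.55],[0.046,0.19,0,0,0.55],[0.052,0.21,0,0,0.55],[0.052,0.211,0,0,0.55],[0.052,0.211,0,0,0.55],[0.052,0.211,0,0,0.55],[0.052,0.211,0,0,0.55]])

```text
t: 24.95
eef_pos: [626.6, 100.0, 181.1]
eef_rot: [3.139, -0.116, 0.0]
ft_force: [-0.1, -1.1, -1.3]
finger_gap: 46.7
grasp_force: 0.0
```

Run:
```python
from h import *
look('red0','top',name='top1')
s=sense(); c=get_calibration("wrist"); p,d=camera("wrist"); save('w4',p)
X=wcloud(d,c,np.ones(d.shape,bool)); z=X[:,2]
m=(z>97)&(z<112)&(X[:,1]>70)&(X[:,1]<140)&(abs(X[:,0]-626)<45)
r=cv2.minAreaRect(X[m][:,:2].astype(np.float32)); print(m.sum(),r,s['eef_pos'])
im=cv2.imread('pics/top1.png')[110:290,150:480]; cv2.imwrite('pics/top1c.png',cv2.resize(im,None,fx=2.4,fy=2.4))
```

```text
tcp [626.6 100.  181.1] yaw -0.074 t 24.95 gap 46.67776695338501
red0 0.9 [188. 402.] ztop 55 c [ 568.4 -209.6] size [59. 34.] long yaw -0.06
red0 0.75 [158. 368.] ztop 56 c [ 648.3 -115.7] size [59. 35.] long yaw -0.007
red0 0.74 [188. 366.] ztop 55 c [ 561.6 -105.5] size [56. 35.] long yaw 0.009
red0 0.7 [162. 404.] ztop 56 c [ 638.4 -212.8] size [59. 35.] long yaw -0.07
red0 0.36 [138. 170.] ztop 81 c [693.2 398.4] size [71. 68.] long yaw 1.225
1347 ((626.4427490234375, 99.87596130371094), (11.760540962219238, 59.79220199584961), 86.18407440185547) [626.64151444  99.89815801 181.01898811]
```

View pics/top1c.png

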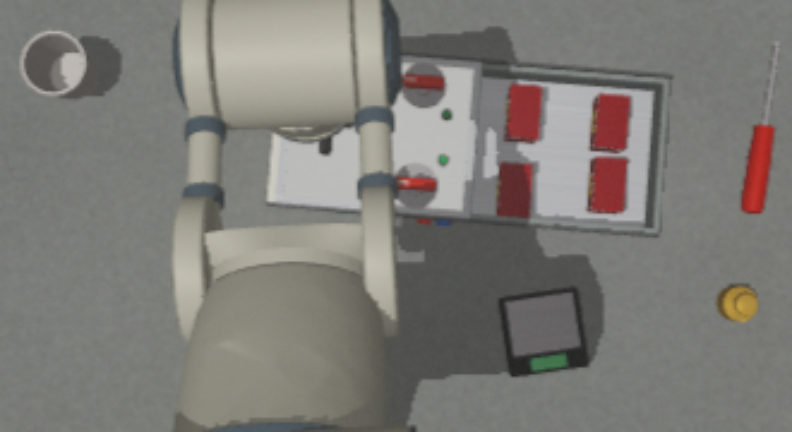

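View pics/w4.png

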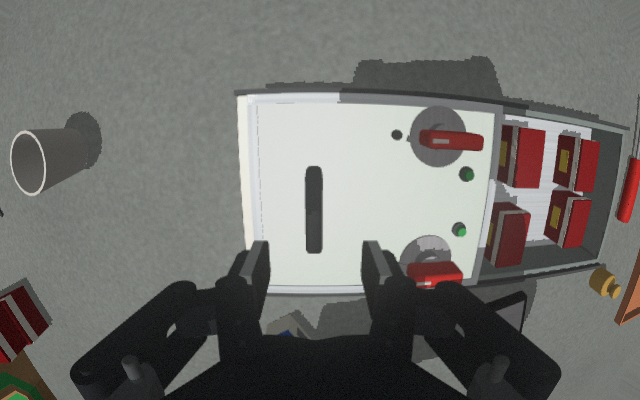

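All four cartons stand in the bay, and the handle is centred in the jaws (wrist column 314, measured at 626,100). Next I grip it and slide the cover shut.

>>> apply_moves(targets=[[0,0,-0.04,0,0.5],[0,0,-0.07,0,0.5],[0,0,-0.085,0,0.5],[0,0,-0.085,0,0.5],[0,0,-0.085,0,0.0],[0,0,-0.085,0,0.0],[0,0,-0.085,0,0.0],[0,0,-0.085,0,0.0],[0,0,-0.085,0,0.0]], force=60)

```text
t: 25.85
eef_pos: [627.7, 100.8, 97.6]
eef_rot: [-3.139, 0.115, -0.004]
ft_force: [-1.5, -1.5, 8.1]
finger_gap: 10.8
grasp_force: 59.6
```

>>> apply_moves(targets=[[-0.0015,-0.02,0,0,0],[-0.003,-0.04,0,0,0],[-0.0044,-0.06,0,0,0],[-0.0058,-0.08,0,0,0],[-0.0073,-0.1,0,0,0],[-0.0088,-0.12,0,0,0],[-0.0102,-0.14,0,0,0],[-0.0117,-0.16,0,0,0],[-0.0131,-0.18,0,0,0],[-0.0139,-0.19,0,0,0],[-0.0143,-0.196,0,0,0],[-0.0143,-0.196,0,0,0]])

```text
t: 26.85
eef_pos: [613.2, -96.8, 97.5]
eef_rot: [3.138, -0.117, 0.004]
ft_force: [-1.8, -3.3, 8.8]
finger_gap: 10.5
grasp_force: 60.0
```

>>> apply_moves(targets=[[-0.0002,-0.003,0,0,0],[-0.0004,-0.006,0,0,0],[-0.0005,-0.008,0,0,0],[-0.0005,-0.008,0,0,0]])

```text
t: 27.18
eef_pos: [612.8, -103.5, 97.5]
eef_rot: [3.139, -0.115, 0.004]
ft_force: [-2.4, -1.7, 8.8]
finger_gap: 11.0
grasp_force: 60.1
```

>>> apply_moves(targets=[[-0.0001,-0.002,0,0,0],[-0.0003,-0.004,0,0,0],[-0.0004,-0.005,0,0,0],[-0.0004,-0.005,0,0,0]])

```text
t: 27.52
eef_pos: [612.5, -106.5, 97.6]
eef_rot: [-3.137, 0.115, -0.004]
ft_force: [1.4, 17.0, 10.5]
finger_gap: 11.1
grasp_force: 60.5
```

>>> apply_moves(targets=[[-0.0001,-0.001,0,0,0],[-0.0002,-0.002,0,0,0],[-0.0002,-0.002,0,0,0]])

```text
t: 27.77
eef_pos: [612.5, -106.7, 97.5]
eef_rot: [-3.135, 0.115, -0.004]
ft_force: [5.3, 33.8, 11.7]
finger_gap: 10.7
grasp_force: 60.9
```

>>> apply_moves(targets=[[0,0.002,0,0,0],[0,0.002,0,0,0.4],[0,0.002,0,0,0.4],[0,0.002,0,0,0.4],[0,0.002,0.04,0,0.4],[0,0.0,0.08,0.1,0.5],[-0.01,-0.02,0.09,0.22,0.5],[-0.03,-0.04,0.09,0.34,0.5],[-0.045,-0.07,0.09,0.46,0.5],[-0.063,-0.096,0.09,0.58,0.5],[-0.063,-0.096,0.09,0.7,0.5],[-0.063,-0.096,0.09,0.82,0.5]])

```text
t: 28.77
eef_pos: [547.3, -208.0, 186.1]
eef_rot: [2.923, 1.15, -0.0]
ft_force: [-0.2, 0.3, -0.6]
finger_gap: 42.9
grasp_force: 0.0
```

>>> apply_moves(targets=[[0,0,0,0.12,0.5],[0,0,0,0.24,0.5],[0,0,0,0.36,0.5],[0,0,0,0.48,0.5],[0,0,0,0.6,0.5],[0,0,0,0.72,0.5],[0,0,0,0.751,0.5],[0,0,0,0.751,0.5],[0,0,0,0.751,0.5]])

```text
t: 29.52
eef_pos: [548.3, -206.3, 185.9]
eef_rot: [2.303, 2.136, -0.0]
ft_force: [-0.2, -0.2, -0.2]
finger_gap: 42.5
grasp_force: 0.0
```

```bash
cat >> h.py <<'E'
def locks(cam="wrist",name=None):
    s=sense(); c=get_calibration(cam); p,d=camera(cam); R=Ro.from_rotvec(s['eef_rot']).as_matrix(); print('tcp',np.round(s['eef_pos'],1),'yaw',round(np.arctan2(R[1,0],R[0,0]),3),'t',s['t'])
    if name: save(name,p)
    X=wcloud(d,c,d>0) if cam=="wrist" else cloud(d,c)[0]; g=p[d>0].astype(int); z=X[:,2]
    red=(g[:,0]>90)&(g[:,1]<70)
    for nm,q in (('a',(549.5,-203)),('b',(659,-210.5)),('rib',(611.5,-107))):
        m=(z>97)&(z<115)&(np.hypot(X[:,0]-q[0],X[:,1]-q[1])<38)
        if nm!='rib': m&=red
        if m.sum()<10: print(nm,'none');continue
        r=cv2.minAreaRect(X[m][:,:2].astype(np.float32)); print(nm,m.sum(),np.round(r[0],1),np.round(r[1],1),round(r[2],1),'z',round(np.median(z[m])))
E
python3 -c "
from h import *
locks(name='w5'); locks('top')"
```

```text
tcp [ 548.3 -206.3  185.9] yaw 1.496 t 29.5167
a 509 [ 548.9 -202. ] [42.2 10.8] 86.2 z 106
b 610 [ 657.6 -209.5] [43.  11.9] 86.0 z 105
rib 1471 [ 610.2 -107.3] [12.6 59.6] 85.5 z 102
tcp [ 548.3 -206.3  185.9] yaw 1.496 t 29.5667
a none
b 15 [ 658.  -196.3] [14.7 10.4] 88.2 z 104
rib 103 [ 610.8 -107.1] [12.4 57.6] 85.4 z 102
```

View pics/w5.png

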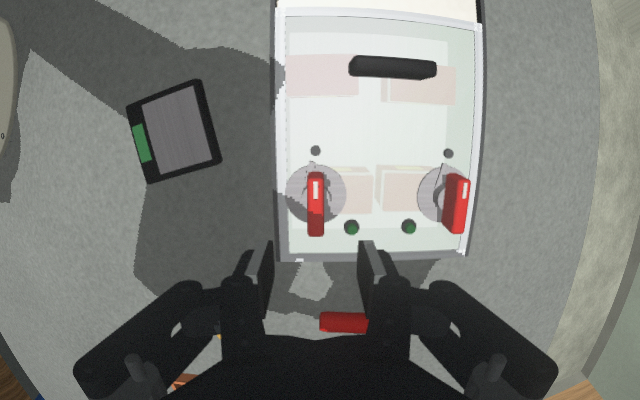

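Both handles lie along the box's y, and the cartons show through the shut cover. Lock a is at wrist column 316, between the jaws, so I grip it next.

>>> apply_moves(targets=[[0.0006,0.004,-0.04,0,0.5],[0.0006,0.004,-0.075,0,0.5],[0.0006,0.004,-0.087,0,0.5],[0.0006,0.004,-0.087,0,0.5],[0.0006,0.004,-0.087,0,0.0],[0.0006,0.004,-0.087,0,0.0],[0.0006,0.004,-0.087,0,0.0],[0.0006,0.004,-0.087,0,0.0],[0.0006,0.004,-0.087,0,0.0],[0.0006,0.004,-0.087,0,0.0]])

```text
t: 30.45
eef_pos: [549.0, -202.5, 101.0]
eef_rot: [2.3, 2.138, 0.0]
ft_force: [-8.6, -0.3, 13.0]
finger_gap: 10.8
grasp_force: 98.4
```

>>> apply_moves(targets=[[0,0,0,-0.11,0],[0,0,0,-0.22,0],[0,0,0,-0.33,0],[0,0,0,-0.44,0],[0,0,0,-0.55,0],[0,0,0,-0.66,0],[0,0,0,-0.77,0],[0,0,0,-0.88,0],[0,0,0,-0.99,0],[0,0,0,-1.1,0],[0,0,0,-1.21,0],[0,0,0,-1.32,0]])

```text
t: 31.45
eef_pos: [548.5, -202.4, 101.0]
eef_rot: [3.129, 0.27, 0.0]
ft_force: [-11.6, 0.2, 15.8]
finger_gap: 11.3
grasp_force: 99.1
```

>>> apply_moves(targets=[[0,0,0,-0.1,0],[0,0,0,-0.2,0],[0,0,0,-0.24,0],[0,0,0,-0.25,0],[0,0,0,-0.25,0]])

```text
t: 31.87
eef_pos: [548.4, -202.3, 101.0]
eef_rot: [3.139, -0.115, 0.0]
ft_force: [-11.4, 1.1, 16.1]
finger_gap: 10.7
grasp_force: 99.1
```

>>> apply_moves(targets=[[0,0,0,0,0.45],[0,0,0,0,0.45],[0,0,0,0,0.45],[0,0,0.04,0,0.45],[0,0,0.08,0.0,0.5],[0.02,-0.002,0.087,0.12,0.5],[0.04,-0.003,0.087,0.24,0.5],[0.06,-0.004,0.087,0.36,0.5],[0.08,-0.005,0.087,0.48,0.5],[0.1,-0.006,0.087,0.6,0.5],[0.109,-0.007,0.087,0.72,0.5],[0.109,-0.007,0.087,0.84,0.5]])

```text
t: 32.87
eef_pos: [660.1, -209.2, 186.3]
eef_rot: [2.908, 1.185, 0.003]
ft_force: [-0.4, -0.7, 0.2]
finger_gap: 42.2
grasp_force: 0.0
```

>>> apply_moves(targets=[[0,0,0,0.12,0.5],[0,0,0,0.24,0.5],[0,0,0,0.36,0.5],[0,0,0,0.48,0.5],[0,0,0,0.6,0.5],[0,0,0,0.71,0.5],[0,0,0,0.731,0.5],[0,0,0,0.731,0.5],[0,0,0,0.731,0.5]])

```text
t: 33.62
eef_pos: [658.0, -209.1, 186.1]
eef_rot: [2.304, 2.136, 0.0]
ft_force: [0.2, 1.1, -0.7]
finger_gap: 43.3
grasp_force: 0.0
```

```bash
python3 -c "
from h import *
locks(name='w6')"
```

```text
tcp [ 658.  -209.1  186.1] yaw 1.495 t 33.6167
a 784 [ 549.6 -202.3] [11.9 43.8] 85.1 z 106
b 591 [ 658.4 -209.6] [42.2 10.7] 86.0 z 106
rib 1424 [ 611.3 -107.5] [12.5 59.4] 86.1 z 102
```

Lock a now lies along the box's x, so it is locked. Lock b is directly under the jaws.

>>> apply_moves(targets=[[0.0003,-0.0005,-0.04,0,0.5],[0.0003,-0.0005,-0.075,0,0.5],[0.0003,-0.0005,-0.087,0,0.5],[0.0003,-0.0005,-0.087,0,0.5],[0.0003,-0.0005,-0.087,0,0.0],[0.0003,-0.0005,-0.087,0,0.0],[0.0003,-0.0005,-0.087,0,0.0],[0.0003,-0.0005,-0.087,0,0.0],[0.0003,-0.0005,-0.087,0,0.0],[0.0003,-0.0005,-0.087,0,0.0]])

```text
t: 34.5
eef_pos: [658.6, -209.9, 101.5]
eef_rot: [2.299, 2.138, 0.001]
ft_force: [-7.5, -0.1, 9.0]
finger_gap: 11.1
grasp_force: 62.2
```

>>> apply_moves(targets=[[0,0,0,-0.11,0],[0,0,0,-0.22,0],[0,0,0,-0.33,0],[0,0,0,-0.44,0],[0,0,0,-0.55,0],[0,0,0,-0.66,0],[0,0,0,-0.77,0],[0,0,0,-0.88,0],[0,0,0,-0.99,0],[0,0,0,-1.1,0],[0,0,0,-1.21,0],[0,0,0,-1.32,0]])

```text
t: 35.5
eef_pos: [658.6, -210.2, 101.5]
eef_rot: [3.128, 0.271, 0.002]
ft_force: [-6.9, -0.9, 7.8]
finger_gap: 10.7
grasp_force: 61.7
```

>>> apply_moves(targets=[[0,0,0,-0.1,0],[0,0,0,-0.2,0],[0,0,0,-0.24,0],[0,0,0,-0.25,0],[0,0,0,-0.25,0]])

```text
t: 35.92
eef_pos: [658.5, -210.2, 101.5]
eef_rot: [3.138, -0.114, 0.003]
ft_force: [-6.8, -0.6, 8.5]
finger_gap: 10.8
grasp_force: 61.4
```

>>> apply_moves(targets=[[0,0,0,0,0.45],[0,0,0,0,0.45],[0,0,0,0,0.45],[0,0,0.04,0,0.45],[0,0,0.075,0.0,0.5],[-0.02,0.031,0.085,0,0.5],[-0.041,0.064,0.085,0.1,1],[-0.062,0.097,0.085,0.22,1],[-0.083,0.13,0.085,0.34,1],[-0.104,0.163,0.085,0.46,1],[-0.125,0.196,0.085,0.573,1],[-0.146,0.229,0.085,0.573,1]], force=30)

```text
t: 36.92
eef_pos: [511.4, 20.8, 184.4]
eef_rot: [3.04, 0.792, 0.002]
ft_force: [0.9, 1.1, -0.4]
finger_gap: 85.4
grasp_force: 0.0
```

>>> apply_moves(targets=[[-0.02,0.03,0,0,1],[-0.04,0.06,0,0,1],[-0.06,0.09,0,0,1],[-0.081,0.123,0,0,1],[-0.081,0.123,0,0,1],[-0.081,0.123,0,0,1],[-0.081,0.123,0,0,1]])

```text
t: 37.5
eef_pos: [431.8, 142.6, 184.3]
eef_rot: [3.043, 0.781, 0.002]
ft_force: [0.2, -0.3, 0.1]
finger_gap: 85.0
grasp_force: 0.0
```

```bash
python3 -c "
from h import *
look('sample'); locks(); look('sample','top');look('scale','top')"
```

```text
tcp [431.8 142.6 184.3] yaw 0.503 t 37.5 gap 85.00517646397343
sample 0.88 [187. 312.] ztop 47 c [431.1 144.2] size [61. 36.] long yaw 0.483
sample 0.63 [192. 598.] ztop 100 c [ 577.2 -149.1] size [149.  53.] long yaw 0.928
tcp [432.1 141.8 184. ] yaw 0.501 t 37.6
a 314 [ 549.  -199.6] [43.6 13.7] 3.0 z 104
b none
rib 472 [ 610.7 -106.5] [15.3 59.2] 86.7 z 102
tcp [432.1 141.7 183.9] yaw 0.5 t 37.65 gap 85.2625769465102
tcp [431.8 141.7 183.8] yaw 0.5 t 37.75 gap 85.43748146922373
scale 0.96 [248. 377.] ztop 24 c [ 404.5 -141.2] size [88. 88.] long yaw 0.159
```

>>> apply_moves(targets=[[-0.001,0.001,-0.04,-0.01,1],[-0.001,0.001,-0.08,-0.01,1],[-0.001,0.001,-0.12,-0.01,1],[-0.001,0.001,-0.152,-0.01,1],[-0.001,0.001,-0.152,-0.01,1],[-0.001,0.001,-0.152,-0.01,0],[-0.001,0.001,-0.152,-0.01,0],[-0.001,0.001,-0.152,-0.01,0],[-0.001,0.001,-0.152,-0.01,0],[-0.001,0.001,-0.152,-0.01,0],[-0.001,0.001,-0.152,-0.01,0],[-0.001,0.001,-0.152,-0.01,0]], force=35)

```text
t: 38.85
eef_pos: [431.3, 143.6, 33.6]
eef_rot: [3.047, 0.765, 0.005]
ft_force: [-1.0, -2.0, 19.1]
finger_gap: 35.0
grasp_force: 33.3
```

>>> apply_moves(targets=[[0,0,0.04,0,0],[0,0,0.08,0,0],[0,-0.01,0.12,-0.05,0],[0,-0.045,0.13,-0.1,0],[0,-0.08,0.13,-0.15,0],[0,-0.115,0.13,-0.2,0],[0,-0.15,0.13,-0.25,0],[0,-0.185,0.13,-0.3,0],[-0.002,-0.22,0.13,-0.337,0],[-0.004,-0.255,0.13,-0.337,0],[-0.006,-0.29,0.13,-0.337,0],[-0.008,-0.325,0.13,-0.337,0]])

```text
t: 39.85
eef_pos: [421.8, -183.4, 163.0]
eef_rot: [3.131, 0.243, 0.002]
ft_force: [1.1, -0.7, -1.4]
finger_gap: 34.5
grasp_force: 37.2
```

>>> apply_moves(targets=[[-0.001,-0.033,0,0,0],[-0.002,-0.06,0,0,0],[-0.002,-0.069,0,0,0],[-0.002,-0.069,0,0,0],[-0.002,-0.069,0,0,0],[-0.002,-0.069,0,0,0]])

```text
t: 40.35
eef_pos: [420.1, -249.4, 162.2]
eef_rot: [-3.132, -0.244, -0.0]
ft_force: [-1.1, -0.5, -1.6]
finger_gap: 34.4
grasp_force: 37.1
```

```bash
python3 -c "
from h import *
look('scale',name='w7'); look('weight'); look('sample');look('weight','top');look('scale','scene');look('weight','scene')"
```

```text
tcp [ 420.1 -249.4  162.2] yaw 0.155 t 40.35 gap 34.43113765139316
scale 0.94 [184. 202.] ztop 21 c [ 403.9 -142.1] size [90. 89.] long yaw -1.42
tcp [ 420.2 -249.4  162. ] yaw 0.156 t 40.45 gap 34.4687693395851
weight 0.71 [191. 435.] ztop 58 c [ 437.9 -358.6] size [23. 23.] long yaw 1.562
tcp [ 420.3 -249.7  162. ] yaw 0.156 t 40.55 gap 34.183559957618414
sample 0.92 [262. 316.] ztop 175 c [ 421.1 -250.7] size [61. 35.] long yaw 0.16
tcp [ 420.3 -250.   161.9] yaw 0.156 t 40.65 gap 34.60902906297214
weight 0.46 [137. 172.] ztop 82 c [693.4 397.9] size [70. 69.] long yaw 1.364
tcp [ 420.3 -250.3  161.8] yaw 0.155 t 40.75 gap 34.357396575458274
scale 0.82 [234. 249.] ztop 21 c [ 405.6 -143. ] size [91. 90.] long yaw 0.153
tcp [ 420.3 -250.4  161.8] yaw 0.155 t 40.85 gap 34.52695373656796
weight 0.75 [283. 211.] ztop 57 c [ 438.5 -359.7] size [23. 23.] long yaw 0.541
```

View pics/w7.png

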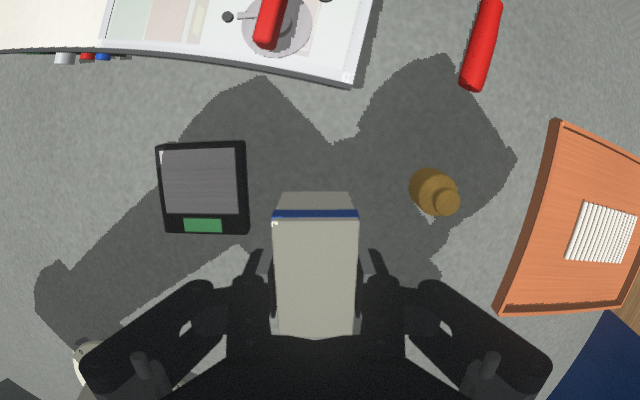

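The sample is held level midway between the scale (column 202) and the weight (column 435). I'll lower it straight down.

>>> apply_moves(targets=[[0,0,-0.035,0,0],[0,0,-0.07,0,0],[0,0,-0.1,0,0],[0,0,-0.118,0,0],[0,0,-0.125,0,0],[0,0,-0.1275,0,0],[0,0,-0.1275,0,0],[0,0,-0.1275,0,0]])

```text
t: 41.62
eef_pos: [420.6, -250.9, 35.0]
eef_rot: [3.132, 0.243, 0.001]
ft_force: [0.3, 0.6, -0.3]
finger_gap: 34.5
grasp_force: 37.1
```

>>> apply_moves(targets=[[0,0,0,0,0.45],[0,0,0,0,0.5],[0,0,0,0,0.55],[0,0,0,0,0.55],[0,0,0.04,0,0.55],[0,0,0.08,0,0.55],[0,0,0.12,0,0.55],[0,0,0.14,0,0.55],[0,0,0.14,0,0.55],[0,0,0.14,0,0.55]])

```text
t: 42.45
eef_pos: [420.7, -250.9, 175.5]
eef_rot: [3.13, 0.243, 0.003]
ft_force: [0.0, -0.4, -1.3]
finger_gap: 47.2
grasp_force: 0.0
```

```bash
python3 -c "
from h import *
look('scale',name='w8'); look('weight'); look('sample');locks()"
```

```text
tcp [ 420.7 -250.9  175.5] yaw 0.155 t 42.45 gap 47.23218475534396
scale 0.56 [184. 204.] ztop 21 c [ 404.4 -142.2] size [90. 89.] long yaw -1.413
tcp [ 419.9 -250.3  173.7] yaw 0.155 t 42.55 gap 46.66156849673398
tcp [ 419.7 -250.2  173.3] yaw 0.155 t 42.65 gap 46.79958478444521
sample 0.59 [190. 318.] ztop 47 c [ 421.7 -251.9] size [60. 35.] long yaw 0.172
tcp [ 419.9 -250.3  173.4] yaw 0.155 t 42.75
a 792 [ 542.7 -202.9] [11.9 33. ] 86.1 z 106
b none
rib none
```

>>> apply_moves(targets=[[0,-0.03,0.03,0,0.6],[-0.02,-0.065,0.06,0,0.8],[-0.05,-0.1,0.08,0,1],[-0.09,-0.13,0.08,0,1],[-0.13,-0.16,0.08,0,1],[-0.17,-0.19,0.08,0,1],[-0.2,-0.23,0.08,0,1],[-0.22,-0.26,0.08,0,1],[-0.22,-0.26,0.08,0,1],[-0.22,-0.26,0.08,0,1]])

```text
t: 43.63
eef_pos: [196.0, -515.5, 253.8]
eef_rot: [3.131, 0.236, -0.002]
ft_force: [0.2, 1.5, 1.0]
finger_gap: 85.4
grasp_force: 0.0
```

Run:
```python
from h import *
locks('top',name='top2'); look('sample','top'); look('scale','top'); look('weight','top'); locks('scene'); look('sample','scene')
im=cv2.imread('pics/top2.png')[100:300,240:500]; cv2.imwrite('pics/top2c.png',cv2.resize(im,None,fx=3,fy=3,interpolation=cv2.INTER_CUBIC))
```

```text
tcp [ 196.  -515.5  253.8] yaw 0.151 t 43.6333
a 56 [ 547.2 -201.8] [10.7 40.7] 88.3 z 105
b 54 [ 656.  -209.7] [11.  38.3] 85.3 z 106
rib 106 [ 610.6 -107.1] [12.  57.1] 85.0 z 102
tcp [ 197.7 -513.1  253.6] yaw 0.151 t 43.6833 gap 85.10676656595098
sample 0.63 [239. 416.] ztop 50 c [ 421.8 -251.4] size [60. 36.] long yaw 0.16
tcp [ 199.9 -510.4  253.6] yaw 0.154 t 43.7833 gap 85.24785464661264
scale 0.78 [246. 376.] ztop 24 c [ 404.3 -140.8] size [89. 88.] long yaw 0.151
tcp [ 200.8 -509.7  253.9] yaw 0.156 t 43.8833 gap 85.39130422040758
weight 0.48 [238. 458.] ztop 60 c [ 438.8 -358.3] size [21. 20.] long yaw -0.175
tcp [ 201.1 -509.7  254.2] yaw 0.156 t 43.9833
a 61 [ 549.9 -203.9] [11.1 44.9] 86.4 z 103
b 67 [ 660.6 -212.3] [12.3 42.2] 85.9 z 104
rib 73 [ 611.6 -107.8] [14.7 63.1] 87.1 z 101
tcp [ 201.  -509.8  254.3] yaw 0.156 t 44.0333 gap 85.56122683266508
sample 0.64 [255. 229.] ztop 46 c [ 422.5 -251.6] size [63. 39.] long yaw 0.134
sample 0.57 [281. 207.] ztop 57 c [ 439.5 -359.9] size [21. 21.] long yaw -1.316
```

View pics/top2c.png

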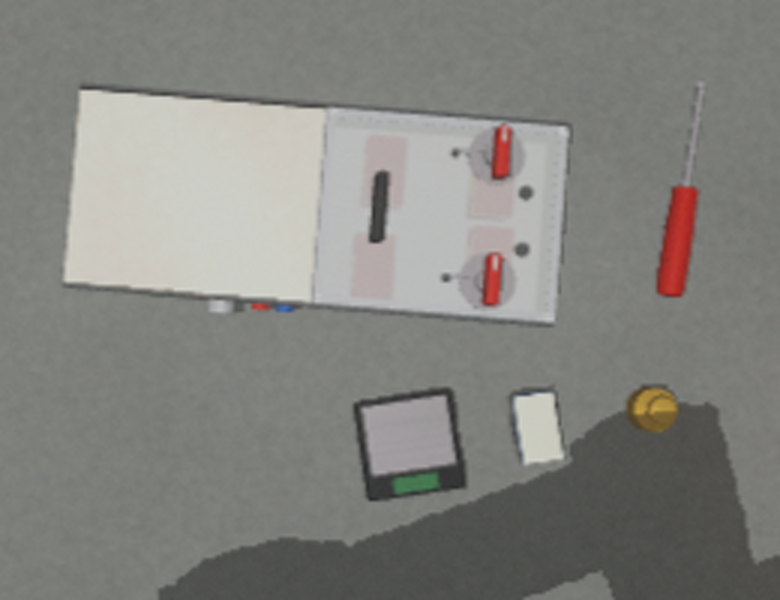

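The final picture shows the cover shut over four upright cartons, both handles along the box's x with their pins sunk, and the sample midway between the scale and weight. I'm handing it in.

```bash
python3 -c "
from workcell import *
print(job_done())"
```

```text
the job is handed in; nothing more can be done
None
```

I handed the job in at about 44 s: all four red cartons are upright in the bay, the cover is shut and both fasteners are locked. The sample carton stands square across the scale–weight line, within about 1 mm of the midpoint by the cameras. The verdict was not shown.

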